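# Set the fallen key stand back up beside the key box

## Task

The little key stand has been knocked onto its back on the hallway ledge. Tip it back up onto its foot, then slide it over until the end of its foot is flush against the side of the key box, with the whole of that end on the box's side and the stand facing the same way as the box. Do not shove the key box along, and leave the other things where they are.

Things in the scene. Friction and masses are not known exactly. Their poses are not given: they have to be found in the camera images.
- stand: Key stand, 0.6 kg: pale-wood foot 100 (x) x 150 (y) x 24 mm; blue back board 12 thick, 70 wide, to 140 mm above the underside, mid-rear of the foot (x 38 to 50 mm); two brass dowels 18 mm out of its front, 112 mm up. Origin: centre of foot's underside; z up when standing, -x front. Starts on its back: board flat, pointing away from the robot; foot on its rear edge, 100 mm high, nearer the robot.
- toe (a point): Middle of the front edge face of the stand's foot, 50 mm ahead of the stand's origin and 12 mm above the underside.
- foot_left (a point): Centre of the +y end face (100 x 24 mm) of the stand's foot, 75 mm from the origin.
- foot_right (a point): Centre of the -y end face (100 x 24 mm) of the stand's foot, 75 mm from the origin.
- keybox: Dark wooden key box, 2.2 kg, loose, 112 mm tall, brass-knobbed drawer in its front (-x, towards the robot). Origin on the underside, 50 mm behind its middle: it spans x -150 to +50 mm, y -60 to +60 mm in its own frame. It is left or right of the stand; the stand goes against the side facing it.
- keybox_left (a point): Middle of the box's +y side face, front to back, 12 mm above the ledge.
- keybox_right (a point): Middle of the box's -y side face, front to back, 12 mm above the ledge.
- torch: Yellow plastic torch standing lens down, 68 mm wide at the head, 150 mm tall; origin at the centre of its underside. Leave alone.
- dish: Round white ceramic dish, 100 mm across, 32 mm high; origin at the centre of its underside. Leave alone.
- clamp: Chrome bulldog clamp lying flat, about 105 mm long (x), 75 mm wide, 42 mm high; origin on the ledge near its middle. Leave alone.
- tree0: Grey plastic shoe tree, about 200 mm long (its y), 66 mm wide, 36 mm high; origin under its middle. Leave alone.
- tree1: The other shoe tree of the pair, same size. Leave alone.
Mind the look-alikes: they are no part of the job. Leave any pink or purple look-alike of the stand alone.

How it is judged (in metres and radians):
On the way:
1. the key stand stands upright on its foot (angle between stand's own z axis and vertical below 0.06 rad and height (world z) of stand below 0.006 m), for 0.3 s.
At the end, for the whole second after the job is handed in: The stand is upright (0.06 rad), its foot on the ledge, at rest; the foot's end is within 5 mm of the key box's side, square within 0.06 rad, its middle within 55 mm of that side's middle front to back; it faces the same way as the box, which still stands (all of step 1 and (y of stand in the frame of keybox between 0.131 and 0.14 m or y of stand in the frame of keybox between -0.14 and -0.131 m) and angle between the y axis of stand and the y axis of keybox, either way round below 0.06 rad and x of stand in the frame of keybox between -0.105 and 0.005 m and linear speed of stand below 0.02 m/s and angle between keybox's own z axis and vertical below 0.05 rad and ((x of stand in the frame of keybox below -0.05 m and x of toe in the frame of keybox below -0.09 m) or (x of stand in the frame of keybox above -0.0501 m and x of toe in the frame of keybox below -0.03 m))); the robot touches nothing.
It fails at once if the key box is shoved more than 15 mm (distance of keybox from where it was at the start of the episode above 0.015 m).
It fails at once if the torch, dish, clamp or a shoe tree is moved more than 20 mm (distance of any of torch, dish, clamp, tree0, tree1 from where it was at the start of the episode above 0.02 m).
It also fails if it takes over 54 s, if anything falls off the work surface, if the arm or the gripper's body presses on something with over 40 N, if the wrist force passes 120 N, or if a joint passes its speed limit or range.

## Robot

A 6-joint arm with a two-finger parallel gripper is mounted at the origin on the work surface. World frame = base frame: x ahead of the robot, y to its left, z up, the work surface at z = 0. Lengths are in mm, angles in rad, forces in N, time in s.
With the tool pointing down it reaches from about 350 to 975 mm from the base axis. Payload 7.1 kg.
Tool frame: the origin (TCP) lies on the front face of the gripper's body, between the roots of the fingers; the fingertips stand 80 mm ahead of it and the grasp point (between the pads) lies 61 mm ahead of it (env.tips_ahead is the distance from the TCP to the fingertips, in mm); z points along the fingers, y is the direction in which the jaws open and shut (so a half turn about z gives the same grasp; the last joint's range is limited). The gripper opens to 88 mm and grips with 3 to 60 N. Pads are 20 mm wide; open, the fingers measure 115 mm over their backs; the gripper's body (75 mm by 178 mm) begins 61 mm behind the grasp point.
Start: joints at [1.293, 0.423, 1.63, -0, 1.089, -0.019], TCP at [159.919, 604.178, 302.675] pointing down, gripper open.
Joint ranges: [-3, 3], [-0.9, 2.11], [0.09, 2.58], [-1.31, 4.45], [0.11, 2.69], [-2.54, 2.54]. Speed limits (rad/s): [2.39, 2.39, 3.01, 3.14, 3.14, 3.14].

## Interface

Orientations are given as a unit quaternion [x, y, z, w].
In Python, from station import env, set_gripper, viewer, workorder gives the robot as it stands. Calls block until the motion is done:
- env.reach(position, orientation): joint-space move of the TCP to a pose.
- env.move_l(position, rot=None, rate=150, f_stop=None): straight line of the TCP; rot=None keeps the orientation; rate is the mean speed in mm/s. With f_stop (N) it stops when the force on the tool has changed by that much, and returns True; else False.
- env.move_joints(angles): joint-space move.
- set_gripper(opening): finger opening in mm; the grip force is fixed at half the most; returns when the fingers have stopped.
- env.hold(seconds).
- env.ik(position, orientation): joint angles nearest the present ones, or None.
- env.read_state(): the state.
- viewer.camera(name): name is "scene" or "top"; returns the picture (480x640x3 uint8, blue, green, red); there is no depth.
- viewer.camera_params(name): a dict with "fx", "fy", "cx", "cy" (pixels), "dist" ([k1, k2, p1, p2, k3] as OpenCV has them; the pictures are not rectified), "pose" (4x4, takes a point from camera to world coordinates). Camera axes: x right, y up, looking along -z (the intrinsics and any distortion apply to the point x, -y, -z); pixel columns grow to the right and rows downward; lengths in mm; the calibration is good to about 2 mm. A picture is of the moment at which its call begins. camera_params takes no time and is no camera call.
A pose or a line that the arm cannot do raises env.IKError and nothing moves.
- workorder.sign_off(): hands the job in, once; it reports no verdict.
The state is a dict: "time_s": time; "qpos": joint angles; "dq": joint speeds; "tau": joint torques, N m; "tool_pos": TCP position; "orientation": TCP orientation; "force": force on the tool from outside, world axes, zero at the start; "wrist_torque": the same for the moment, N m; "width": finger opening in mm.
Only numpy, scipy, OpenCV 4.12 (cv2) and the standard library are available. Lean on these libraries where they do the work, as an engineer would, in place of code of your own. Each camera call takes 0.05 s, during which the arm holds its last target. There are 200 camera calls.

## Working session

There is one attempt and no reset: what is moved stays moved. The work goes in short steps, each a Python script; the robot and the scene stay as the last script left them, time stands still between calls to the robot, and variables do not carry over. Pictures are saved under pics/ and viewed, about 8 in all and at most 12, crops included, and the job is handed in when it is done.

```bash
ls; mkdir -p pics; python3 - <<'E'
from station import env, viewer
import cv2,numpy as np
for n in("scene","top"):
    cv2.imwrite(f"pics/{n}0.png",viewer.camera(n)); p=viewer.camera_params(n); print(n,p["fx"],p["fy"],p["cx"],p["cy"],p["dist"]);print(np.round(p["pose"],3))
print(env.read_state())
E
```

```text
pics
scene 467.7586902427085 467.7586902427085 310.74987215189094 246.48417648443626 [-0.06557538  0.          0.          0.          0.        ]
[[-5.500000e-01 -6.680000e-01  5.010000e-01  1.097214e+03]
 [ 8.350000e-01 -4.460000e-01  3.220000e-01  3.412820e+02]
 [ 8.000000e-03  5.960000e-01  8.030000e-01  1.071045e+03]
 [ 0.000000e+00  0.000000e+00  0.000000e+00  1.000000e+00]]
top 496.9439016597364 496.9439016597364 319.4009297661711 241.2959129410247 [0.006461 0.       0.       0.       0.      ]
[[-2.000000e-03  9.840000e-01 -1.770000e-01  2.330050e+02]
 [-1.000000e+00 -0.000000e+00  8.000000e-03 -4.893800e+01]
 [ 8.000000e-03  1.770000e-01  9.840000e-01  1.566237e+03]
 [ 0.000000e+00  0.000000e+00  0.000000e+00  1.000000e+00]]
{'time_s': 0.1, 'qpos': array([ 1.29300875e+00,  4.23733103e-01,  1.63061822e+00,  3.53276741e-05,
        1.08861238e+00, -1.89958275e-02]), 'dq': array([-0.00091137, -0.0008463 ,  0.00051467, -0.0007556 , -0.0008023 ,
       -0.00011488]), 'tau': array([ 2.54634388e-04, -5.45613635e+01, -2.74320692e+01,  6.45731762e-02,
        1.87641126e-02, -4.20210529e-05]), 'tool_pos': array([159.801255  , 603.81124317, 301.99709338]), 'orientation': array([ 1.29043196e-01,  9.91638736e-01, -6.75676087e-04, -1.16825315e-04]), 'force': array([ 0.56742944,  0.26801695, -0.12165086]), 'wrist_torque': array([-0.06027316, -0.0433459 ,  0.03118316]), 'width': 87.80249199204829}
```

View pics/scene0.png

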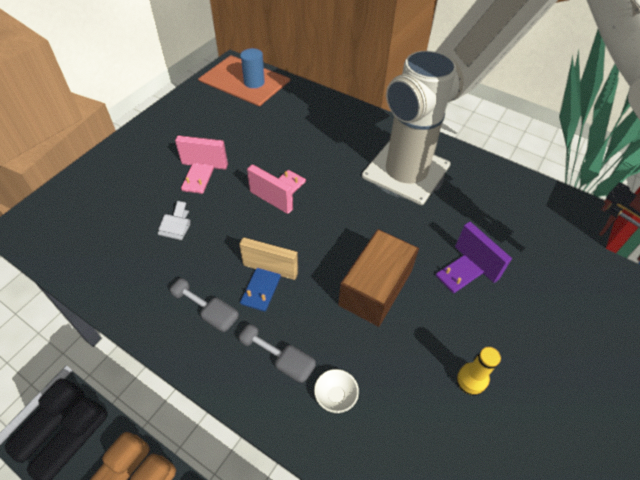

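View pics/top0.png

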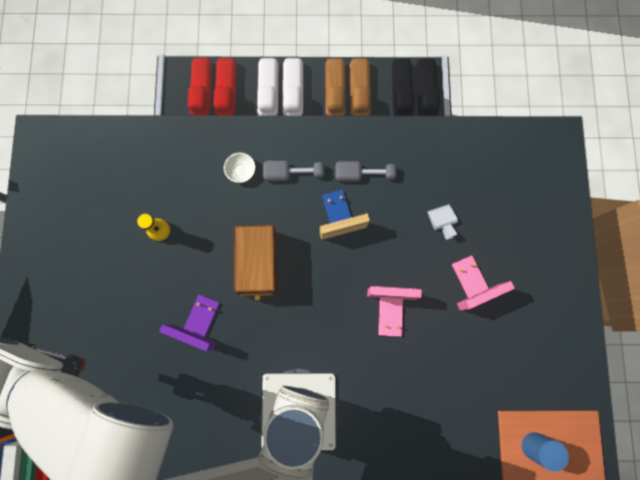

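The scene picture has the target stand (pale foot at 270,257; blue board at 262,288), the box at (380,275), pink and purple look-alikes, shoe trees at (205,305) and (278,352), and the dish at (336,391). The top picture has the stand at (345,220), the box at (254,260), and trees at (293,171) and (365,171). The stand is on the box's -y side. Next I measure it.

```bash
cat > h.py <<'E'
import cv2,numpy as np
from station import env,set_gripper,viewer,workorder
from scipy.spatial.transform import Rotation as R
def ray(cam,px):
    p=viewer.camera_params(cam);K=np.array([[p["fx"],0,p["cx"]],[0,p["fy"],p["cy"]],[0,0,1]])
    u=cv2.undistortPoints(np.float64(px).reshape(-1,1,2),K,np.array(p["dist"]))[:,0]
    d=np.c_[u[:,0],-u[:,1],-np.ones(len(u))]; T=np.array(p["pose"]); t=T[:3,3].copy()
    if abs(t).max()<10: t*=1000
    return t,d@T[:3,:3].T
def onz(cam,px,z):
    t,d=ray(cam,px); return t+d*((z-t[2])/d[:,2])[:,None]
def mask(img,lo,hi): return cv2.inRange(cv2.cvtColor(img,cv2.COLOR_BGR2HSV),lo,hi)
def blobs(m,n=1):
    c,_=cv2.findContours(m,cv2.RETR_EXTERNAL,cv2.CHAIN_APPROX_NONE); return sorted(c,key=cv2.contourArea)[::-1][:n]
E
python3 - <<'E'
from h import *
for cam,rois in (("scene",dict(foot=(225,225,310,290),board=(225,260,300,320),box=(325,220,430,335))),("top",dict(foot=(300,205,385,250),board=(310,180,370,225),box=(220,210,290,310)))):
    im=cv2.imread(f"pics/{cam}0.png"); hsv=cv2.cvtColor(im,cv2.COLOR_BGR2HSV)
    for k,(a,b,c,d) in rois.items():
        h=dict(foot=((10,50,120),(28,200,255)),board=((100,120,60),(125,255,255)),box=((5,90,40),(20,255,255)))[k]
        m=np.zeros(im.shape[:2],np.uint8); m[b:d,a:c]=mask(im[b:d,a:c],*h)
        ct=blobs(m)[0]; v=hsv[...,2][cv2.drawContours(np.zeros_like(m),[ct],-1,255,-1)>0]
        ap=cv2.approxPolyDP(cv2.convexHull(ct),2.0,True)[:,0]
        print(cam,k,cv2.contourArea(ct),"V pct",np.percentile(v,[5,25,50,75,95]),ap.tolist())
    a,b,c,d=dict(scene=(220,210,430,340),top=(215,150,405,310))[cam]
    cv2.imwrite(f"pics/c_{cam}.png",cv2.resize(im[b:d,a:c],None,fx=3.7,fy=3.7,interpolation=cv2.INTER_CUBIC))
E
```

```text
scene foot 1472.5 V pct [149. 178. 187. 210. 223.] [[242, 238], [297, 252], [295, 278], [245, 265], [240, 247]]
scene board 969.0 V pct [103.8 146.  149.  152.  155. ] [[256, 269], [278, 274], [280, 277], [265, 310], [240, 303]]
scene box 4399.5 V pct [ 64.  88. 156. 163. 171.] [[378, 229], [418, 249], [411, 271], [381, 322], [376, 325], [339, 305], [342, 280]]
top foot 415.0 V pct [124.9 182.  221.  226.  230. ] [[367, 213], [367, 222], [321, 238], [321, 225]]
top board 612.0 V pct [114. 159. 167. 169. 171.] [[342, 189], [350, 216], [329, 221], [322, 195]]
top box 2896.5 V pct [ 70.3 156.  173.  177.  185. ] [[273, 225], [276, 239], [276, 293], [256, 300], [235, 292], [234, 226]]
```

View pics/c_top.png

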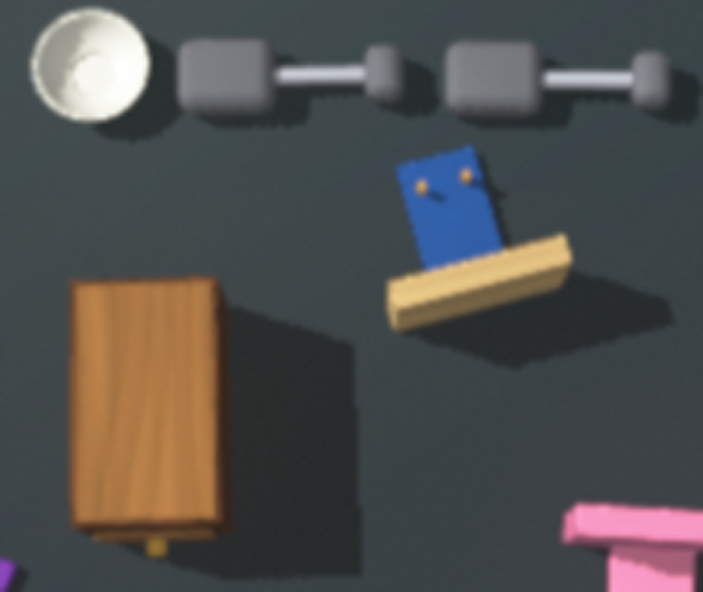

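The crop shows the box's top face (crop 72-218 x 283-528), the foot's bright upper face, and the board with its two dowels. The bright faces should give clean rectangles.

```bash
cat >> h.py <<'E'
def rectpts(cam,im,roi,lo,hi,z):
    a,b,c,d=roi; f=4
    big=cv2.resize(im[b:d,a:c],None,fx=f,fy=f,interpolation=cv2.INTER_CUBIC)
    m=cv2.morphologyEx(mask(big,lo,hi),cv2.MORPH_OPEN,np.ones((5,5)))
    ct=blobs(m)[0][:,0].astype(float); px=(ct+.5)/f-.5+[a,b]
    w=onz(cam,px,z); r=cv2.minAreaRect(np.float32(w[:,:2])); B=cv2.boxPoints(r)
    e=B[1]-B[0],B[2]-B[1]; L=max(e,key=np.linalg.norm); yaw=np.degrees(np.arctan2(L[1],L[0]))
    return np.array(r[0]),sorted(r[1]),yaw,B
E
python3 - <<'E'
from h import *
np.set_printoptions(precision=1,suppress=True)
jobs=[("top","boxtop",(225,215,285,305),(5,90,135),(20,255,255),112),("scene","boxtop",(330,220,425,335),(5,90,125),(20,255,255),112),
("top","foot",(310,205,380,245),(10,50,200),(28,200,255),100),("scene","foot",(230,225,310,285),(10,50,196),(28,200,255),100),
("top","board",(310,180,370,225),(100,120,60),(125,255,255),12),("scene","board",(225,260,300,320),(100,120,60),(125,255,255),12)]
for cam,k,roi,lo,hi,z in jobs:
    c,s,y,B=rectpts(cam,cv2.imread(f"pics/{cam}0.png"),roi,lo,hi,z); print(cam,k,c,np.array(s),round(y,1),B.tolist() and B.round(0).tolist())
E
```

```text
top boxtop [446.5 133.4] [111.3 192.6] 1.2 [[349.0, 187.0], [351.0, 76.0], [544.0, 80.0], [542.0, 191.0]]
scene boxtop [448.1 131.7] [111.8 193.5] 1.8 [[350.0, 184.0], [353.0, 73.0], [547.0, 79.0], [543.0, 191.0]]
top foot [ 552.7 -134.9] [ 21.8 150.3] -74.5 [[522.0, -65.0], [562.0, -210.0], [583.0, -204.0], [543.0, -60.0]]
scene foot [ 556.7 -122.1] [ 59.9 177.5] 89.8 [[526.0, -211.0], [586.0, -211.0], [587.0, -33.0], [527.0, -33.0]]
top board [ 631.4 -115.3] [74.3 96.5] 15.4 [[575.0, -92.0], [595.0, -164.0], [688.0, -138.0], [668.0, -67.0]]
scene board [ 626.8 -118.1] [ 75.8 119. ] 15.2 [[559.0, -97.0], [579.0, -170.0], [694.0, -139.0], [674.0, -66.0]]
```

```bash
cat >> h.py <<'E'
def frame(psi): 
    p=np.radians(psi); return np.array([np.cos(p),np.sin(p),0]),np.array([-np.sin(p),np.cos(p),0])
def tool(C,a,psi,s=1,d=76.):
    """TCP pose with point C at d along the tool; a = tilt of fingers from down towards u(psi), deg; jaws along v(psi)"""
    u,v=frame(psi);a=np.radians(a); z=np.sin(a)*u-np.cos(a)*np.array([0,0,1]); y=s*v
    return np.asarray(C)-d*z, R.from_matrix(np.c_[np.cross(y,z),y,z]).as_quat()
PSI=15.2; F=np.array([552.7,-134.9,0]); U,V=frame(PSI); P=F-12*U   # rear lower edge of foot
def boardC(th,lift=1.,h=122.):   # point on board (x=44,z=h in stand) after tipping by th deg about P
    t=np.radians(th); return P+U*(h*np.cos(t)-6*np.sin(t))+np.array([0,0,h*np.sin(t)+6*np.cos(t)+lift])
BC=np.array([447.,132.5,0]); BPSI=1.5
E
python3 - <<'E'
from h import *
for s in(1,-1):
    q0=env.ik(*[*tool(boardC(0),0,PSI,s)]); print(s,"start",None if q0 is None else np.round(q0,2))
    for am in(40,50,60,70):
        q=env.ik(*tool(boardC(90),am,PSI,s)); q2=env.ik(*tool([502,0,123],am,BPSI,s)); print(am,*[None if k is None else np.round(k,2) for k in(q,q2)])
E
```

```text
1 start [-0.18  0.77  1.62 -0.    0.76 -2.01]
40 [-0.54  0.44  2.22  1.66  0.48  2.37] [-0.06  0.37  2.4   2.98  0.33  1.66]
50 [-0.61  0.52  2.28  1.97  0.69  1.99] [-0.07  0.49  2.49  3.03  0.7   1.6 ]
60 [-0.68  0.63  2.32  2.1   0.94  1.76] [-0.08  0.67  2.54  3.04  1.12  1.56]
70 [-0.73  0.77  2.33  2.13  1.2   1.61] [-0.09  0.9   2.56  3.03  1.54  1.53]
-1 start [-0.18  0.77  1.62 -0.    0.76  1.13]
40 [-0.54  0.44  2.22  1.66  0.48 -0.77] [-0.06  0.37  2.4   2.98  0.33 -1.48]
50 [-0.61  0.52  2.28  1.97  0.69 -1.15] [-0.07  0.49  2.49  3.03  0.7  -1.55]
60 [-0.68  0.63  2.32  2.1   0.94 -1.38] [-0.08  0.67  2.54  3.04  1.12 -1.58]
70 [-0.73  0.77  2.33  2.13  1.2  -1.53] [-0.09  0.9   2.56  3.03  1.54 -1.61]
```

Tilting the tool forward crosses the wrist singularity. So I keep the tool vertical and let the board pivot between the pads while moving on an arc about the foot's rear edge.

```bash
python3 - <<'E'
from h import *
np.set_printoptions(precision=1,suppress=True)
S=-1
C0=boardC(0,0)
up,q=tool(C0+[0,0,120],0,PSI,S); env.reach(up,q)
p,q=tool(C0,0,PSI,S); p[2]=82.5
print("stop",env.move_l(p,f_stop=6,rate=100)); print(env.read_state()["tool_pos"])
set_gripper(60); s=env.read_state(); print("width",s["width"],s["time_s"],s["force"])
cv2.imwrite("pics/s1.png",viewer.camera("scene"))
for th in range(10,41,10):
    p,_=tool(boardC(th,1.),0,PSI,S); env.move_l(p,rate=70); s=env.read_state(); print(th,s["tool_pos"]-p,s["force"],s["width"],s["time_s"])
cv2.imwrite("pics/s2.png",np.hstack([viewer.camera("scene")[150:350,150:480],viewer.camera("top")[120:320,180:450]]))
E
```

```text
stop False
[ 659.4 -106.2   83.3]
width 69.87475328042433 4.9417 [ 1.7 -2.3  3.3]
10 [-0.6  0.1  0.2] [-1.8 -0.4 -2. ] 69.70615746175658 5.45
20 [ 0.  -0.   0.6] [-0.6 -0.7 -0.4] 69.17568710990967 5.9083
30 [-0.2 -0.1  0.4] [-1.1 -1.  -0.8] 69.78962111080062 6.3667
40 [-0.5 -0.1  0.3] [-1.1 -1.6 -2.3] 69.28719467147671 6.825
```

View pics/s2.png

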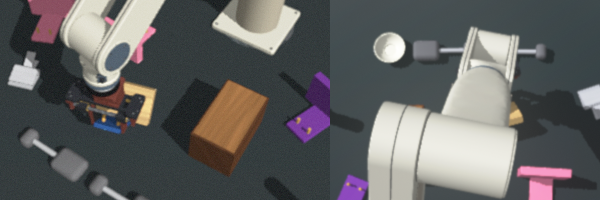

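Scene view: the gripper holds the board at (105,110) and the foot is tilting back behind it at (140,105). I continue the arc to upright.

```bash
python3 - <<'E'
from h import *
np.set_printoptions(precision=1,suppress=True)
S=-1
for th in range(50,91,10):
    p,_=tool(boardC(th,1.),0,PSI,S); env.move_l(p,rate=70); s=env.read_state(); print(th,s["tool_pos"]-p,s["force"],s["width"],s["time_s"])
cv2.imwrite("pics/s3.png",np.hstack([cv2.resize(viewer.camera("scene")[170:330,170:370],None,fx=2,fy=2,interpolation=3),cv2.resize(viewer.camera("top")[180:340,230:430],None,fx=2,fy=2)]))
E
```

```text
50 [-0.5 -0.1  0.3] [-2.3 -1.2 -2.6] 69.37531395473572 7.3833
60 [-0.4 -0.1  0.2] [-2.3  0.4 -3.2] 70.02303198040917 7.8417
70 [-0.4 -0.1  0.2] [-1.8 -0.5 -4.4] 69.517703298083 8.3
80 [-0.4 -0.2  0.1] [-1.2 -1.5 -2. ] 69.57151593342779 8.7583
90 [-0.2 -0.3  0.3] [-0.4 -2.1  0.6] 69.20922381960226 9.2167
```

View pics/s3.png

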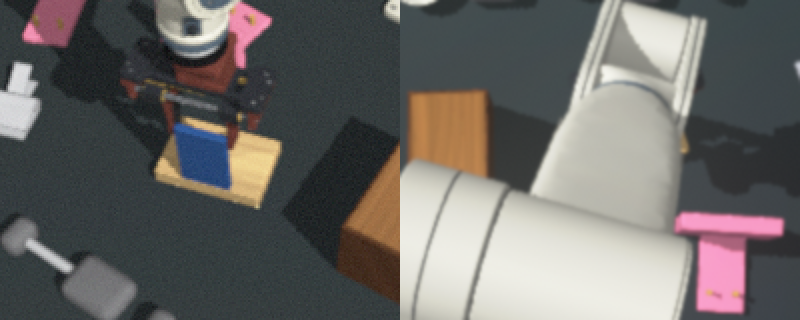

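The stand is upright in the grip, its foot on the ledge at (215,165). With the grip still on, I slide it to about 10 mm from the box, turning it to the box's yaw, then release and look.

```bash
python3 - <<'E'
from h import *
np.set_printoptions(precision=1,suppress=True)
S=-1
ub,vb=frame(BPSI); O=BC+10*ub-60*vb-75*vb-12*vb
C=O+44*ub+[0,0,122.5]
p,q=tool(C,0,BPSI,S); env.move_l(p,rot=q,rate=70); s=env.read_state(); print(O,s["tool_pos"]-p,s["force"],s["width"],s["time_s"])
env.move_l(p-[0,0,1],rate=30,f_stop=8)
set_gripper(88); env.move_l(p+[0,0,90],rate=120)
env.reach(*tool(np.array([420,-330,250]),0,BPSI,S))
s=env.read_state(); print(s["time_s"],s["qpos"])
a=viewer.camera("scene");b=viewer.camera("top");cv2.imwrite("pics/s4s.png",a);cv2.imwrite("pics/s4t.png",b)
cv2.imwrite("pics/s4.png",np.hstack([cv2.resize(a[190:340,240:440],None,fx=2,fy=2,interpolation=3),cv2.resize(b[190:340,210:410],None,fx=2,fy=2,interpolation=3)]))
E
```

```text
[460.8 -14.2   0. ] [ 0.9 -0.5  0.7] [ 0.1 -6.6  5.1] 69.66130334913976 11.325
14.2417 [-0.7  0.3  1.8  0.   1.1  0.9]
```

View pics/s4.png

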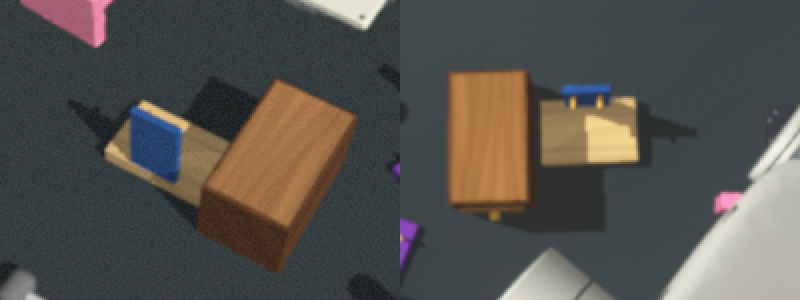

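The stand is standing upright beside the box, facing the robot, with a gap of roughly 10 mm (foot's end at crop 541, box at 530). I measure both before the final push.

```bash
cat > meas.py <<'E'
from h import *
np.set_printoptions(precision=1,suppress=True)
def meas(b,x0=278):
    r={}
    c,s,y,B=rectpts("top",b,(x0,230,340,280),(8,30,60),(32,220,255),24); print("foot",c,np.array(s),round(y,2)); 
    print(B.round(1).tolist())
    c2,s2,y2,_=rectpts("top",b,(225,215,285,305),(5,90,135),(20,255,255),112); print("box",c2,np.array(s2),round(y2,2))
if __name__=="__main__":
    import sys; meas(cv2.imread(sys.argv[1]))
E
python3 meas.py pics/s4t.png
```

```text
foot [467.7 -13.7] [110.8 157.6] -87.94
[[409.5, 63.0], [415.1000061035156, -94.4000015258789], [525.9000244140625, -90.5], [520.2000122070312, 67.0]]
box [446.8 133.7] [111.9 193.4] 1.32
```

```bash
python3 - <<'E'
from h import *
np.set_printoptions(precision=2,suppress=True)
ub,vb=frame(BPSI); O=np.array([461.,-14,0]); PS=BPSI-90
def pose(g,z=8): return tool(O+(-85-g)*vb+[0,0,z],0,PS,1,80.)
s=1
p,q=pose(30,160); j=env.ik(p,q); print(j)
if j is None or abs(j[5])>2.4:
    q=(R.from_quat(q)*R.from_euler('z',180,degrees=True)).as_quat()
env.reach(p,q); env.move_l(pose(30)[0],rate=120); set_gripper(60)
st=env.read_state(); print("w",st["width"],st["time_s"])
env.move_l(pose(3)[0],rate=40)
hit=env.move_l(pose(-9)[0],rate=15); st=env.read_state(); print("to -9",st["force"],st["tool_pos"]-pose(-9)[0])
hit=env.move_l(pose(-17)[0],rate=8,f_stop=5); st=env.read_state(); print(hit,st["force"],"advance",(st["tool_pos"]-pose(0)[0])@vb,st["time_s"])
b=viewer.camera("top");a=viewer.camera("scene");cv2.imwrite("pics/s5t.png",b);cv2.imwrite("pics/s5s.png",a)
cv2.imwrite("pics/s5.png",np.hstack([cv2.resize(a[190:340,240:440],None,fx=2,fy=2,interpolation=3),cv2.resize(b[190:340,210:410],None,fx=2,fy=2,interpolation=3)]))
E
```

```text
[-0.3   0.31  1.99 -0.    0.85 -0.32]
w 60.33486429610436 17.475
to -9 [ 0.   -1.04 -0.7 ] [0.09 0.17 0.01]
True [ 0.21 -0.59  0.61] advance 9.315418251814972 19.575
```

View pics/s5.png

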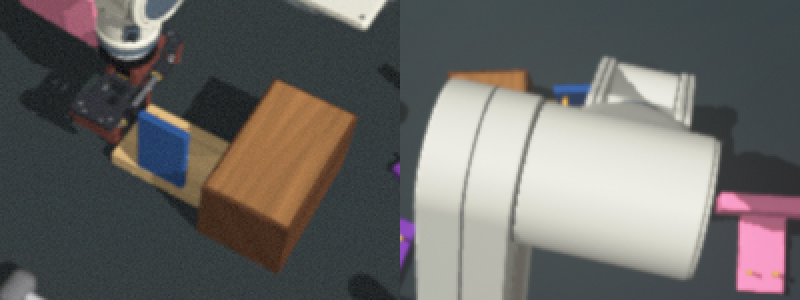

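The stand has moved towards the box (board edge from crop 181 to 188). The stop at 9.3 mm shows almost no force, so noise or stiction probably triggered it. I continue in small steps, averaging the force.

```bash
python3 - <<'E'
from h import *
np.set_printoptions(precision=1,suppress=True)
ub,vb=frame(BPSI); O=np.array([461.,-14,0])
p0=tool(O-85*vb+[0,0,8],0,BPSI-90,1,80.)[0]
for g in np.arange(9.5,17.1,0.75):
    env.move_l(p0+g*vb,rate=6)
    f=[]
    for _ in range(8): env.hold(0.03); f.append(env.read_state()["force"]@vb)
    s=env.read_state(); print(g,round((s["tool_pos"]-p0)@vb,2),"F",round(np.mean(f),2),round(np.std(f),2),round(s["time_s"],1))
    if np.mean(f)<-5.5: break
b=viewer.camera("scene");cv2.imwrite("pics/s6s.png",b)
E
```

```text
9.5 9.37 F -4.1 0.46 20.2
10.25 9.59 F -9.28 0.49 20.7
```

The force rises sharply from 4 to 9 N with only 0.2 mm of advance, so the foot is against the box. I back off and check.

```bash
python3 - <<'E'
from h import *
ub,vb=frame(BPSI)
s=env.read_state(); p=np.array(s["tool_pos"])
env.move_l(p-30*vb,rate=80); env.move_l(p-30*vb+[0,0,170],rate=150)
env.reach(*tool(np.array([420,-330,250]),0,BPSI,-1))
env.hold(.2)
a=viewer.camera("scene");b=viewer.camera("top");cv2.imwrite("pics/s7s.png",a);cv2.imwrite("pics/s7t.png",b); print(env.read_state()["time_s"])
cv2.imwrite("pics/s7.png",np.hstack([cv2.resize(a[200:320,270:400],None,fx=3,fy=3,interpolation=3),cv2.resize(b[200:320,220:350],None,fx=3,fy=3,interpolation=3)]))
import meas
for n in("s4t","s7t"):
    im=cv2.imread(f"pics/{n}.png"); 
    for cam in("top",):
        c,sz,y,_=rectpts("top",im,(225,215,285,305),(5,90,135),(20,255,255),112); print(n,"box",c,y)
        bb=rectpts("top",im,(265,225,330,250),(100,120,60),(125,255,255),140); print(n,"board top",bb[0],bb[1],bb[2])
for n in("scene0","s7s"):
    c,sz,y,_=rectpts("scene",cv2.imread(f"pics/{n}.png"),(330,220,425,335),(5,90,125),(20,255,255),112); print(n,"box",c,sz,y)
# rightmost foot corner/edges in top view (far -y end), rear & front edges
im=cv2.imread("pics/s7t.png"); m=mask(im,(8,30,60),(32,220,255))
for r in range(243,270,4): print(r,np.flatnonzero(m[r,220:345]).min()+220,np.flatnonzero(m[r,220:345]).max()+220, im[r,270:284,2].tolist())
E
```

```text
23.975
s4t box [446.8 133.7] 1.3223654
s4t board top [504.7 -11.6] [28.23356056213379, 70.91009521484375] -89.51516
s7t box [446.8 133.7] 1.2935835
s7t board top [505.2  -0.1] [28.611328125, 71.09981536865234] -87.475044
scene0 box [448.1 131.7] [111.82979583740234, 193.51426696777344] 1.8246075
s7s box [447.9 131.6] [111.99195098876953, 193.1770782470703] 1.8679098
243 233 324 [169, 160, 138, 108, 73, 69, 100, 132, 138, 136, 136, 137, 136, 136]
247 233 324 [171, 163, 147, 112, 73, 66, 98, 135, 144, 145, 144, 145, 145, 145]
251 233 324 [172, 163, 147, 113, 74, 65, 98, 138, 148, 148, 149, 150, 151, 151]
255 233 324 [174, 166, 146, 113, 74, 65, 101, 146, 158, 159, 159, 159, 159, 159]
259 233 325 [176, 166, 142, 106, 72, 65, 100, 146, 157, 157, 158, 158, 158, 159]
263 233 325 [179, 173, 155, 113, 73, 64, 96, 140, 152, 151, 151, 149, 148, 147]
267 233 325 [180, 175, 157, 115, 74, 64, 95, 137, 147, 147, 147, 146, 147, 147]
```

View pics/s7.png

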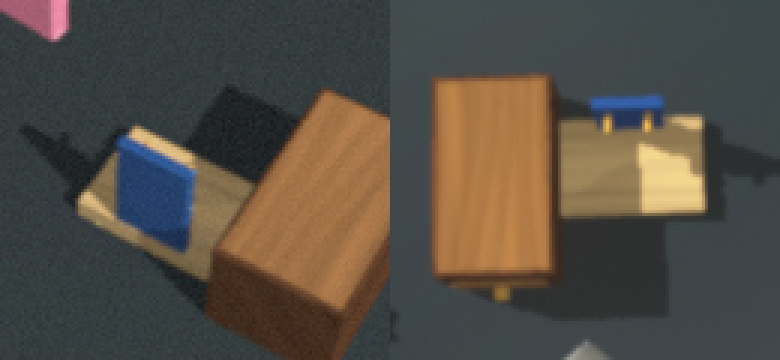

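The picture shows the foot's end meeting the box's side, with only the box's dark side face between the two tops. As a final number, I locate the foot's end edge and the box side at z=24 by ray casting.

```bash
python3 - <<'E'
from h import *
np.set_printoptions(precision=1,suppress=True)
im=cv2.imread("pics/s7t.png")[...,2].astype(float)
def edge(r,a,b,t,rise):   # subpixel crossing
    v=im[r,a:b]
    for i in range(len(v)-1):
        if (v[i]<t<=v[i+1]) if rise else (v[i]>=t>v[i+1]): return a+i+(t-v[i])/(v[i+1]-v[i])
rows=range(243,271,3)
near=onz("top",[(edge(r,274,282,103,1),r) for r in rows],24); far=onz("top",[(edge(r,318,335,130,0),r) for r in rows],24)
bx=onz("top",[(edge(r,268,276,105,0),r) for r in range(232,290,4)],112)
for n,e in(("near",near),("far",far),("boxside",bx)):
    k,c=np.polyfit(e[:,0],e[:,1],1); print(n,"y at x=460:",round(k*460+c,1),"yaw",round(np.degrees(-np.arctan(k))*-1,2))
for g in("scene","top"):
    pass
E
```

```text
near y at x=460: 73.8 yaw 1.04
far y at x=460: -75.1 yaw 3.08
boxside y at x=460: 76.1 yaw 1.56
```

```bash
python3 - <<'E'
from h import *
workorder.sign_off(); print(env.read_state()["time_s"])
E
```

```text
the job is handed in; nothing more can be done
the job is handed in; nothing more can be done
```

I gripped the stand by the edges of its board and swung it up about its foot's rear edge, letting it pivot between the pads. Still gripped, I slid it to about 10 mm from the box's -y side and turned it to the box's yaw. Then I pushed the foot's far end with two open fingers until it met the box, withdrew the arm and handed the job in. The clock was at about 24 s, against the 54 s limit.

**Last checks, before handing in:**
- **Pose:** the pictures show the stand upright and facing the robot like the box.
- **Fit:** in the top camera the foot's end lies at y = 73.8 mm. The box's side works out at about 74.0 mm from its top-face centre, so the foot is flush to within measurement error. The foot also measures 149 mm long against the given 150.
- **Contact:** the push force rose from 4 to 9 N over only 0.2 mm of travel, which fits firm contact.
- **Squareness:** the foot's near edge reads 1.0° and the box's side 1.6°. The limit is about 3.4°.
- **Key box:** it did not measurably move (0.2 mm or less in both cameras).
- **Other things:** I did not measure the torch, dish, clamp or shoe trees again; the arm was not planned to touch any of them.

**Checks that disagreed:**
- The directly thresholded edge of the box's top gave y = 76.1 mm, which would mean a gap of about 2 mm. The box's dark rim makes that edge unreliable, and 2 mm is still inside the 5 mm limit.
- The foot's far edge read 3.1° of yaw, noisier than the near edge because of shadow.
- The first force stop, at 9.3 mm of push, showed almost no force, so I did not rely on it and repeated the approach in small steps.

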